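# Dock the small battery pack and slide the charger on

## Task

Put the smaller of the two battery packs on the charging dock and slide it in, brass-contact end first, fully home so that the spring catch clicks behind it. Then slide the small switch on top of the dock across to its on position, toward the white dot. Leave the larger pack and the things lying about where they are.

Things in the scene. Friction and masses are not known exactly. Their poses are not given: they have to be found in the camera images.
- dock: Grey charging dock fixed to the bench. Origin on the bench under the centre of a fully seated small pack; +x from its open mouth to its back, +y left, z up. The bay's floor, 6 mm above the bench, runs from x = -115 mm (open apron, 64 mm wide) to the end stop at x = +30 mm. The bay is open above.
- bay_mouth (a point): Middle of the bay's mouth on the bay floor, at dock x = -72 mm, 6 mm above the bench; axes as the dock's. Here the flared rails stand 68 mm apart; they narrow to the bay's 49 mm (inner faces at y = -24.5 and +24.5 mm) at dock x = -55 mm and run on to the end stop. Rail tops are 16.5 mm above the bench, outer faces at y = -38.5 and (left, catch housing) +45.5 mm.
- deck_center (a point): Centre of the flat deck's top, behind the end stop: dock x = 62.5 mm, y = 0, 40 mm above the bench; axes as the dock's. The deck is 65 mm (x) by 110 mm (y); only the switch ridge stands above it. A small white dot at y = +22.5 mm marks the on end of the switch.
- catch (a joint): Steel spring catch standing 6 mm into the bay from the left (+y) rail. Its ramp starts at dock x = -51 mm, its flat rear face is at x = -32 mm. 0 when standing out; a passing pack pushes it 5 to 6 mm toward dock +y (at most 9 mm, spring 2 to 5 N); back at 0 behind a seated pack.
- ridge_top (a point): Top centre of the slide switch's ridge, 45 mm above the bench, 5 mm above the deck; moves with the switch. The ridge is 16 mm long (dock x), 4 mm thick (dock y), 5 mm high, on a thumb plate flush with the deck. At dock x = 62.5 mm; y = -5 mm when off, +5 mm when on. Axes as the dock's.
- switch (a joint): Slide switch: 0 off, 0.010 m on; slides along dock +y. A detent holds it at either end: it takes about 5 N to start it, less toward the middle (0.005), and past about 0.007 it snaps fully on by itself; left nearer the middle it may stay there.
- small_pack_center (a point): Centre (half-way up) of the small loose black battery pack: 60 mm long (x), 46 mm wide (y), 40 mm high, 0.13 to 0.25 kg. It stands flat on the bench; +x points to its brass-contact end, z up. Seated in the dock its centre is at dock x = -2 to 0 mm, y = -1.5 to +1.5 mm, 26 mm above the bench.
- contact_end (a point): Middle of the small pack's brass-contact end face, 30 mm ahead of its centre along its x; this end goes into the dock first.
- large_pack_center (a point): Centre of the larger black battery pack, 90 x 62 x 40 mm, otherwise alike; too wide for the dock. The two packs may stand in each other's place. Leave it where it is.
- screwdriver: Flat screwdriver with a wooden handle, 200 mm long, lying on the bench; a bystander.
- nut: Steel hex nut, 24 mm, 13 mm high; a bystander.
- feeler: Steel feeler gauge set, 90 x 20 x 11 mm; a bystander.
Mind the look-alikes: they are no part of the job. Leave any pink look-alike of the part that bears small_pack_center alone.

How it is judged:
On the way, in this order (a step that is already met when the one before it is completed fails the run):
1. the small pack is fully home in the dock, contact end first, with the catch sprung out behind it (x of contact_end in the frame of dock above 0.0265 m and x of small_pack_center in the frame of dock above -0.0035 m and y of small_pack_center in the frame of dock between -0.004 and 0.004 m and height (world z) of small_pack_center below 0.029 m and value of joint catch below 0.0015 m), for 0.2 s.
2. the switch is slid across to on (value of joint switch above 0.0085 m), for 0.2 s.
At the end, for the whole second after the job is handed in: Small pack flat (0.08 rad) on the bay floor, contact end first, within 3.5 mm of fully home lengthwise, 4 mm sideways, 3 mm in height; catch back within 1.5 mm of rest behind it; switch at 8.5 mm or more of its 10 mm travel (all of step 1 and height (world z) of small_pack_center above 0.023 m and angle between small_pack_center's own z axis and vertical below 0.08 rad and value of joint switch above 0.0085 m); the robot touches nothing.
It fails at once if the larger pack moved by more than 20 mm (distance of large_pack_center from where it was at the start of the episode above 0.02 m).
It fails at once if the screwdriver, nut or feeler gauge moved by more than 25 mm (distance of any of screwdriver, nut, feeler from where it was at the start of the episode above 0.025 m).
It also fails if it takes over 51 s, if anything falls off the work surface, if the arm or the gripper's body presses on something with over 40 N, if the wrist force passes 120 N, or if a joint passes its speed limit or range.

## Robot

A 6-joint arm with a two-finger parallel gripper is mounted at the origin on a cart in front of the work surface, level with it; the furniture and walls round the work are solid. World frame = base frame: x ahead of the robot, y to its left, z up, the work surface at z = 0. Lengths are in m, angles in rad, forces in N, time in s.
With the tool pointing down it reaches from about 0.25 to 0.725 m from the base axis. Payload 9.7 kg.
Tool frame: the origin (TCP) lies at the centre of the arm's flange, where the gripper is bolted on; the fingertips stand 173 mm ahead of it and the grasp point (between the pads) lies 155 mm ahead of it; z points along the fingers, y is the line along which they close (so a half turn about z gives the same grasp; the last joint's range is limited). The gripper opens to 85 mm and grips with 20 to 120 N. Pads are 22 mm wide; open, the fingers measure 114 mm over their backs; the gripper's body (76 mm by 85 mm) begins 54 mm behind the grasp point. The pads swing forward as they close: fully open they stand 13 mm farther back than shut.
Start: joints at [-1.211, 0.087, 0.176, 1.66, 0, 1.571], TCP at [0.194, -0.515, 0.405] pointing down, gripper open.
Joint ranges: [-3.13, 3.13], [-0.85, 1.81], [-1.15, 1.24], [-2.2, 2.28], [-1.44, 1.52], [-3.14, 3.14]. Speed limits (rad/s): [2.22, 2.22, 2.57, 3.14, 3.14, 3.14].

## Interface

Orientations are given as a rotation vector (axis times angle).
In Python, from rig import * gives the robot as it stands. The module is installed in compiled form; this text tells all that it offers.
- The arm moves only by the tool arm_command, never from a script. Its argument "plan" is a list of rows, each an object of numbers: "tx", "ty", "tz": the shift along the tool's x, y, z in units of 4 cm (1.0 is 4 cm); "spin": the turn about the tool's z in units of 4 degrees (1.0 is 4 degrees); "jaw": the opening, from 0 (shut) to 1 (fully open). A call has 1 to 5 rows; each row shifts and turns the commanded pose from where the row before left it, along the tool's axes as they then stand; what a row does not reach is not made up. A row lasts 1/12 s, in which the tool goes at most 41.7 mm and 7.16 degrees, less where a joint would pass 70% of its speed; a pose out of reach is approached as far as the arm can. A call with a number of a shift or a turn outside -1 to 1 is refused whole. A call with a gripper value outside its range is refused whole. The fingers move at their own pace and stop on an object; the grip force is fixed at half the most. Time passes only in rows, so rows that do not move let the fingers close. It gives the time, the measured TCP pose, the force, the opening and the grip force at its end, in the units of the state.
- get_state(): the state, without advancing time (a new reading comes with each control period).
- get_image(name): name is "scene" or "top" or "wrist"; returns the picture (384x512x3 uint8, red, green, blue); there is no depth.
- get_calibration(name): a dict with "mtx" (3x3 intrinsics, pixels), "R" (3x3) and "t" (3): a world point X has camera coordinates R X + t; the wrist camera has in their place "tool_from_camera" (4x4, takes a point from camera to tool coordinates, whose origin is the TCP and whose axes are the flange's). Camera axes: x right, y down, z forward; pixel columns grow to the right and rows downward; lengths in m; the calibration is good to about 2 mm. A picture is of the moment at which its call begins: read the wrist's pose just before it. get_calibration takes no time and is no camera call.
- job_done(): hands the job in; it is judged then, once.
The state is a dict: "t": time; "joint_positions": joint angles; "qd": joint speeds; "joint_torque": joint torques, N m; "tool_pos": TCP position; "ee_rot": TCP orientation; "force": force on the tool from outside, world axes, zero at the start; "wrist_torque": the same for the moment, N m; "opening": finger opening in m; "gripper_force": force on a finger pad.
Only numpy, scipy, OpenCV 4.12 (cv2) and the standard library are available. Lean on these libraries where they do the work, as an engineer would, in place of code of your own. Each camera call takes 0.05 s, during which the arm holds its last target. There are 200 camera calls.

## Working session

There is one attempt and no reset: what is moved stays moved. The work goes in short steps, Python scripts to look and compute and a tool call to move; the robot and the scene stay as the last step left them, time stands still between calls to the robot, and variables do not carry over. Pictures are saved under pics/ and viewed, at most 10 in all, crops included, and the job is handed in when it is done.

Besides the shell and the picture viewer there is one more tool, called in YAML: its name, and indented under it one key for each argument. arm_command: Moves the arm, as the interface text tells. Its arguments: {"type":"object","properties":{"plan":{"type":"array","items":{"type":"object","properties":{"tx":{"type":"number"},"ty":{"type":"number"},"tz":{"type":"number"},"spin":{"type":"number"},"jaw":{"type":"number"}}}}},"required":["plan"]}

```bash
mkdir -p pics; cat > h.py <<'E'
from rig import *
import numpy as np, cv2
from scipy.spatial.transform import Rotation as Ro
def save(n,f,crop=None,s=1):
    im=get_image(n)[:,:,::-1].copy(); cv2.imwrite('pics/raw_'+f,im)
    if crop: im=im[crop[1]:crop[3],crop[0]:crop[2]]
    cv2.imwrite('pics/'+f,cv2.resize(im,None,fx=s,fy=s,interpolation=cv2.INTER_CUBIC))
def w(n,u,v,z,st=None):
    c=get_calibration(n);K=np.array(c['mtx']);d=np.linalg.inv(K)@[u,v,1]
    if n=='wrist':
        T=np.array(c['tool_from_camera']);R=Ro.from_rotvec(st['ee_rot']).as_matrix()
        o=R@T[:3,3]+st['tool_pos'];d=R@T[:3,:3]@d
    else:
        R=np.array(c['R']);o=-R.T@np.array(c['t']);d=R.T@d
    return o+d*(z-o[2])/d[2]
E
python3 - <<'E'
from h import *
s=get_state();print(s)
save('top','top1.png',None,1.5);save('scene','scene1.png',None,1.5)
E
```

```text
{'t': 0.0, 'joint_positions': array([-1.21099336e+00,  8.74527474e-02,  1.75125781e-01,  1.65981055e+00,
        5.15565803e-05,  1.57079694e+00]), 'qd': array([ 0.00026336, -0.00197024,  0.00173785, -0.00049257,  0.00064135,
       -0.00068824]), 'joint_torque': array([-8.91180862e-04, -5.20385993e+01,  4.64802468e+01,  1.64211768e-02,
        4.14009332e-05,  1.84738028e-06]), 'tool_pos': array([ 0.19365314, -0.51477501,  0.40398266]), 'ee_rot': array([-3.08958436e+00, -5.61894717e-01,  2.97160923e-04]), 'force': array([-0.19841206,  0.31030621, -0.00610475]), 'wrist_torque': array([-0.02527704,  0.00911066, -0.06111585]), 'gripper_force': 0.0, 'opening': 0.08562302639925147}
```

View pics/top1.png

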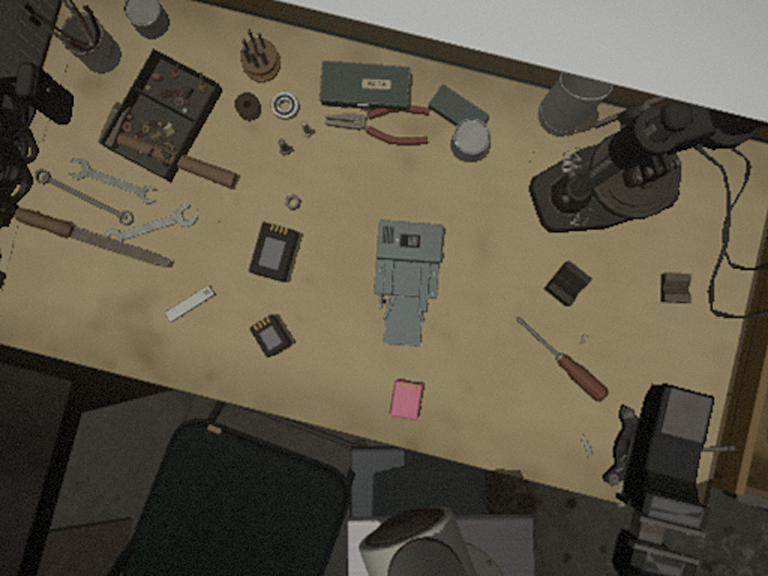

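View pics/scene1.png

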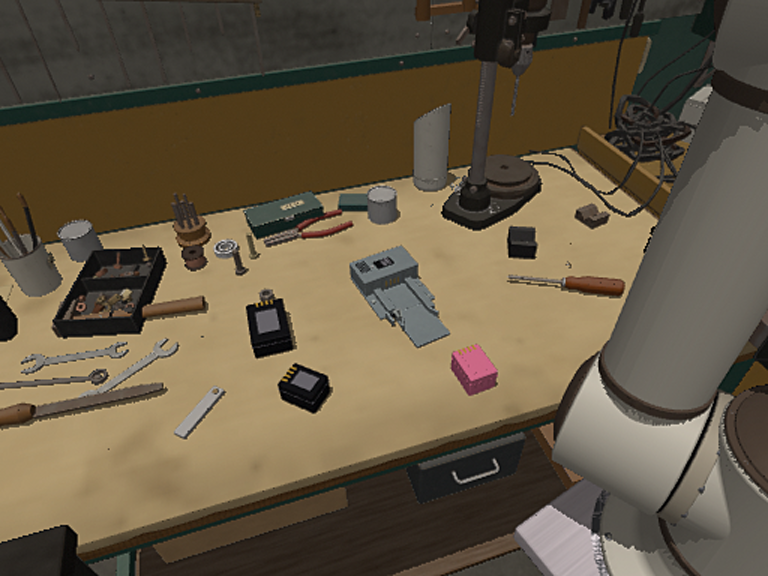

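The top view (1.5x) shows three candidates:
- A black pack with brass contacts at (271,335), which is the smaller one.
- A black pack at (275,252), which is larger.
- A pink look-alike at (406,399).

The dock is at (405,280) with its mouth towards the bottom of the picture. I'll enlarge to confirm which is which.

```bash
python3 - <<'E'
from h import *
im=cv2.imread('pics/raw_top1.png')[140:285,155:310]
im=np.clip(im*1.6,0,255).astype(np.uint8)
im=cv2.resize(im,None,fx=4,fy=4,interpolation=cv2.INTER_CUBIC)
cv2.imwrite('pics/crop1.png',im)
E
```

```text
(no output)
```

View pics/crop1.png

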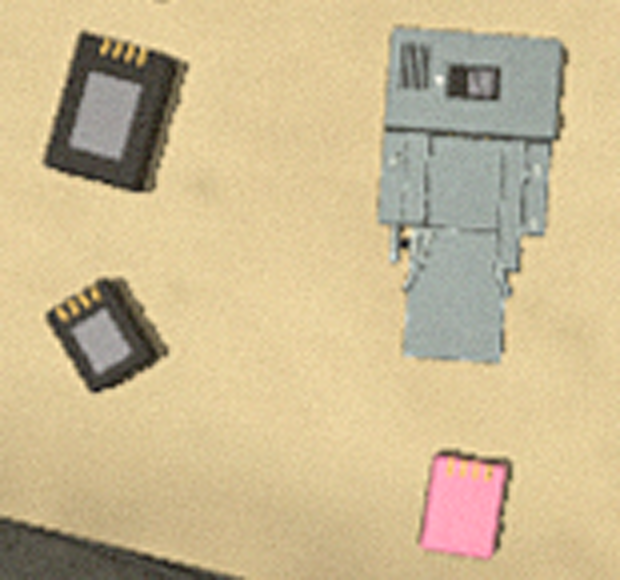

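```bash
python3 - <<'E'
from h import *
def P(l,z): return np.array([w('top',155+(a+.5)/4-.5,140+(b+.5)/4-.5,z)for a,b in l])
s=P([(45,318),(105,281),(149,356),(97,392)],.04);d=P([(393,27),(565,40),(556,138),(386,128)],.04)
L=P([(80,32),(188,62)],.04)
p=P([(403,355),(500,361)],.006)
dot=P([(440,79)],.04)
for n,a in (('small',s),('deck',d),('apron',p),('dot',dot),('L',L)):
    print(n,a.round(4).tolist(),a.mean(0).round(4),np.linalg.norm(np.diff(a,axis=0),axis=1).round(4))
ax=s[0]+s[1]-s[2]-s[3];print('yaw s',np.degrees(np.arctan2(ax[1],ax[0])))
ax=d.mean(0)-p.mean(0);print('yaw d',np.degrees(np.arctan2(ax[1],ax[0])),np.linalg.norm(ax[:2]))
ax=d[0]-d[1];print(np.degrees(np.arctan2(-ax[0],ax[1])))
print(get_calibration('wrist')['tool_from_camera'])
print(Ro.from_rotvec(get_state()['ee_rot']).as_matrix().round(3))
E
```

```text
small [[0.477, 0.3212, 0.04], [0.5, 0.2832, 0.04], [0.4522, 0.2555, 0.04], [0.43, 0.2884, 0.04]] [0.4648 0.2871 0.04  ] [0.0444 0.0552 0.0397]
deck [[0.6601, 0.0986, 0.04], [0.6503, -0.0112, 0.04], [0.5875, -0.0043, 0.04], [0.5952, 0.1039, 0.04]] [0.6233 0.0467 0.04  ] [0.1102 0.0632 0.1085]
apron [[0.4506, 0.0946, 0.006], [0.4459, 0.0317, 0.006]] [0.4483 0.0631 0.006 ] [0.0631]
dot [[0.6262, 0.069, 0.04]] [0.6262 0.069  0.04  ] []
L [[0.6593, 0.2987, 0.04], [0.6392, 0.2298, 0.04]] [0.6492 0.2642 0.04  ] [0.0718]
yaw s 32.53204952975763
yaw d -5.358198386005203 0.1757591787923122
-5.072389908011875
[[-2.94910095e-04 -9.44770222e-01 -3.27733337e-01  8.40755413e-02]
 [ 9.99999932e-01 -3.51626846e-04  1.13801358e-04  4.90449865e-04]
 [-2.22755974e-04 -3.27733281e-01  9.44770261e-01  3.05797353e-02]
 [ 0.00000000e+00  0.00000000e+00  0.00000000e+00  1.00000000e+00]]
[[ 0.936  0.352 -0.   ]
 [ 0.352 -0.936  0.001]
 [ 0.    -0.001 -1.   ]]
```

arm_command:
  plan:
    - {"spin": -1}
    - {"spin": -1}
    - {"spin": -1}
    - {"spin": -1}
    - {"spin": -1}

```text
validation failed for argument at $.pl...
```

```bash
python3 -c "
from h import *
s=get_state();print(s['joint_positions'],s['tool_pos'],s['t']);print(Ro.from_rotvec(s['ee_rot']).as_matrix().round(3))"
```

```text
[-1.21100913e+00  8.74301007e-02  1.75211918e-01  1.65981945e+00
  1.13043957e-06  1.57079333e+00] [ 0.1936423  -0.51478681  0.40403934] 0.1
[[ 0.936  0.352 -0.   ]
 [ 0.352 -0.936  0.001]
 [ 0.    -0.001 -1.   ]]
```

arm_command:
  plan:
    - {"tx": 0,"ty": 0,"tz": 0,"spin": -1,"jaw": 1}
    - {"tx": 0,"ty": 0,"tz": 0,"spin": -1,"jaw": 1}
    - {"tx": 0,"ty": 0,"tz": 0,"spin": -1,"jaw": 1}
    - {"tx": 0,"ty": 0,"tz": 0,"spin": -1,"jaw": 1}
    - {"tx": 0,"ty": 0,"tz": 0,"spin": -1,"jaw": 1}

```text
t: 0.52
tool_pos: [0.1936, -0.5148, 0.4043]
ee_rot: [-2.944, -1.095, -0.0]
force: [0.8, -0.7, -0.8]
opening: 0.0854
gripper_force: 0.0
```

```bash
python3 -c "
from h import *
s=get_state();print(s['joint_positions'],s['tool_pos'],s['t']);print(Ro.from_rotvec(s['ee_rot']).as_matrix().round(3))"
```

```text
[-1.21100648e+00  8.72413574e-02  1.75423499e-01  1.65981480e+00
  2.04277661e-05  1.21830671e+00] [ 0.19364286 -0.51477805  0.40425176] 0.5167
[[ 0.757  0.654 -0.   ]
 [ 0.654 -0.757  0.001]
 [ 0.    -0.001 -1.   ]]
```

The wrist sense is as I worked out, so the rest of the half turn is pure spin and the call order doesn't matter.

arm_command:
  plan:
    - {"tx": 0,"ty": 0,"tz": 0,"spin": -1,"jaw": 1}
    - {"tx": 0,"ty": 0,"tz": 0,"spin": -1,"jaw": 1}
    - {"tx": 0,"ty": 0,"tz": 0,"spin": -1,"jaw": 1}
    - {"tx": 0,"ty": 0,"tz": 0,"spin": -1,"jaw": 1}
    - {"tx": 0,"ty": 0,"tz": 0,"spin": -1,"jaw": 1}

```text
t: 0.93
tool_pos: [0.1936, -0.5148, 0.4043]
ee_rot: [-2.709, -1.59, -0.0]
force: [0.1, 0.5, 0.1]
opening: 0.0859
gripper_force: 0.0
```

arm_command:
  plan:
    - {"tx": 0,"ty": 0,"tz": 0,"spin": -1,"jaw": 1}
    - {"tx": 0,"ty": 0,"tz": 0,"spin": -1,"jaw": 1}
    - {"tx": 0,"ty": 0,"tz": 0,"spin": -1,"jaw": 1}
    - {"tx": 0,"ty": 0,"tz": 0,"spin": -1,"jaw": 1}
    - {"tx": 0,"ty": 0,"tz": 0,"spin": -1,"jaw": 1}

```text
t: 1.35
tool_pos: [0.1937, -0.5148, 0.4043]
ee_rot: [-2.392, -2.036, -0.0]
force: [-0.1, 0.0, -0.4]
opening: 0.0854
gripper_force: 0.0
```

arm_command:
  plan:
    - {"tx": 0,"ty": 0,"tz": 0,"spin": -1,"jaw": 1}
    - {"tx": 0,"ty": 0,"tz": 0,"spin": -1,"jaw": 1}
    - {"tx": 0,"ty": 0,"tz": 0,"spin": -1,"jaw": 1}
    - {"tx": 0,"ty": 0,"tz": 0,"spin": -1,"jaw": 1}
    - {"tx": 0,"ty": 0,"tz": 0,"spin": -1,"jaw": 1}

```text
t: 1.77
tool_pos: [0.1937, -0.5148, 0.4043]
ee_rot: [-2.002, -2.42, -0.001]
force: [0.1, 0.7, 0.6]
opening: 0.0854
gripper_force: 0.0
```

arm_command:
  plan:
    - {"tx": 0,"ty": 0,"tz": 0,"spin": -1,"jaw": 1}
    - {"tx": 0,"ty": 0,"tz": 0,"spin": -1,"jaw": 1}
    - {"tx": 0,"ty": 0,"tz": 0,"spin": -1,"jaw": 1}
    - {"tx": 0,"ty": 0,"tz": 0,"spin": -1,"jaw": 1}
    - {"tx": 0,"ty": 0,"tz": 0,"spin": -1,"jaw": 1}

```text
t: 2.18
tool_pos: [0.1936, -0.5148, 0.4043]
ee_rot: [-1.551, -2.731, -0.001]
force: [-0.2, 0.3, -0.1]
opening: 0.0856
gripper_force: 0.0
```

arm_command:
  plan:
    - {"tx": 0,"ty": 0,"tz": 0,"spin": -1,"jaw": 1}
    - {"tx": 0,"ty": 0,"tz": 0,"spin": -1,"jaw": 1}
    - {"tx": 0,"ty": 0,"tz": 0,"spin": -1,"jaw": 1}
    - {"tx": 0,"ty": 0,"tz": 0,"spin": -1,"jaw": 1}
    - {"tx": 0,"ty": 0,"tz": 0,"spin": -1,"jaw": 1}

```text
t: 2.6
tool_pos: [0.1936, -0.5148, 0.4042]
ee_rot: [-1.053, -2.959, -0.001]
force: [0.4, -0.4, 0.6]
opening: 0.0855
gripper_force: 0.0
```

arm_command:
  plan:
    - {"tx": 0,"ty": 0,"tz": 0,"spin": -1,"jaw": 1}
    - {"tx": 0,"ty": 0,"tz": 0,"spin": -1,"jaw": 1}
    - {"tx": 0,"ty": 0,"tz": 0,"spin": -1,"jaw": 1}
    - {"tx": 0,"ty": 0,"tz": 0,"spin": -1,"jaw": 1}
    - {"tx": 0,"ty": 0,"tz": 0,"spin": -1,"jaw": 1}

```text
t: 3.02
tool_pos: [0.1936, -0.5148, 0.4042]
ee_rot: [-0.524, -3.097, -0.001]
force: [0.8, 0.2, 0.3]
opening: 0.0857
gripper_force: 0.0
```

arm_command:
  plan:
    - {"tx": 0,"ty": 0,"tz": 0,"spin": -1,"jaw": 1}
    - {"tx": 0,"ty": 0,"tz": 0,"spin": -1,"jaw": 1}
    - {"tx": 0,"ty": 0,"tz": 0,"spin": -1,"jaw": 1}
    - {"tx": 0,"ty": 0,"tz": 0,"spin": -1,"jaw": 1}
    - {"tx": 0,"ty": 0,"tz": 0,"spin": -1,"jaw": 1}

```text
t: 3.43
tool_pos: [0.1936, -0.5148, 0.4043]
ee_rot: [0.022, -3.141, -0.001]
force: [0.3, -0.2, -0.3]
opening: 0.0853
gripper_force: 0.0
```

arm_command:
  plan:
    - {"tx": 0,"ty": 0,"tz": 0,"spin": -1,"jaw": 1}
    - {"tx": 0,"ty": 0,"tz": 0,"spin": -1,"jaw": 1}
    - {"tx": 0,"ty": 0,"tz": 0,"spin": -1,"jaw": 1}
    - {"tx": 0,"ty": 0,"tz": 0,"spin": -1,"jaw": 1}
    - {"tx": 0,"ty": 0,"tz": 0,"spin": -1,"jaw": 1}

```text
t: 3.85
tool_pos: [0.1937, -0.5148, 0.4043]
ee_rot: [0.568, -3.09, -0.001]
force: [-0.6, -0.2, -0.1]
opening: 0.0854
gripper_force: 0.0
```

arm_command:
  plan:
    - {"tx": 0,"ty": 0,"tz": 0,"spin": -1,"jaw": 1}
    - {"tx": 0,"ty": 0,"tz": 0,"spin": -1,"jaw": 1}
    - {"tx": 0,"ty": 0,"tz": 0,"spin": -1,"jaw": 1}

```text
t: 4.1
tool_pos: [0.1936, -0.5148, 0.4042]
ee_rot: [0.887, -3.014, -0.001]
force: [-0.3, -0.2, 0.1]
opening: 0.0856
gripper_force: 0.0
```

```bash
cat >> h.py <<'E'
def st(): 
    s=get_state();R=Ro.from_rotvec(s['ee_rot']).as_matrix()
    print('t',s['t'],'pos',s['tool_pos'].round(4),'yaw',np.degrees(np.arctan2(R[1,0],R[0,0])).round(2),'tilt',R[:2,2].round(4),'j',s['joint_positions'].round(2),'F',s['force'].round(1));return s,R
def to(x,y,z,yaw):
    s,R=st();d=R.T@(np.array([x,y,z])-s['tool_pos'])/.04
    y0=np.degrees(np.arctan2(R[1,0],R[0,0]));print('units',d.round(3),'spin',round(-((yaw-y0+180)%360-180)/4,3))
E
python3 -c "
from h import *
to(.465,.287,.404,-147.5)"
```

```text
t 4.1 pos [ 0.1936 -0.5148  0.4042] yaw -147.19 tilt [-0.0003  0.0008] j [-1.21  0.09  0.18  1.66  0.   -1.78] F [-0.3 -0.2  0.1]
units [-16.563  13.171   0.02 ] spin 0.078
```

arm_command:
  plan:
    - {"tx": -0.75,"ty": 0.6,"tz": 0,"spin": 0,"jaw": 1}
    - {"tx": -0.75,"ty": 0.6,"tz": 0,"spin": 0,"jaw": 1}
    - {"tx": -0.75,"ty": 0.6,"tz": 0,"spin": 0,"jaw": 1}
    - {"tx": -0.75,"ty": 0.6,"tz": 0,"spin": 0,"jaw": 1}
    - {"tx": -0.75,"ty": 0.6,"tz": 0,"spin": 0,"jaw": 1}

```text
t: 4.52
tool_pos: [0.2553, -0.3312, 0.4042]
ee_rot: [0.881, -3.015, -0.001]
force: [1.3, -0.3, 0.0]
opening: 0.0855
gripper_force: 0.0
```

arm_command:
  plan:
    - {"tx": -0.75,"ty": 0.6,"tz": 0,"spin": 0,"jaw": 1}
    - {"tx": -0.75,"ty": 0.6,"tz": 0,"spin": 0,"jaw": 1}
    - {"tx": -0.75,"ty": 0.6,"tz": 0,"spin": 0,"jaw": 1}
    - {"tx": -0.75,"ty": 0.6,"tz": 0,"spin": 0,"jaw": 1}
    - {"tx": -0.75,"ty": 0.6,"tz": 0,"spin": 0,"jaw": 1}

```text
t: 4.93
tool_pos: [0.3168, -0.1492, 0.4046]
ee_rot: [-0.881, 3.015, -0.0]
force: [0.9, -0.5, -0.1]
opening: 0.0853
gripper_force: 0.0
```

arm_command:
  plan:
    - {"tx": -0.75,"ty": 0.6,"tz": 0,"spin": 0,"jaw": 1}
    - {"tx": -0.75,"ty": 0.6,"tz": 0,"spin": 0,"jaw": 1}
    - {"tx": -0.75,"ty": 0.6,"tz": 0,"spin": 0,"jaw": 1}
    - {"tx": -0.75,"ty": 0.6,"tz": 0,"spin": 0,"jaw": 1}
    - {"tx": -0.75,"ty": 0.6,"tz": 0,"spin": 0,"jaw": 1}

```text
t: 5.35
tool_pos: [0.3785, 0.0331, 0.4046]
ee_rot: [-0.883, 3.015, -0.0]
force: [0.9, -1.1, 0.2]
opening: 0.0854
gripper_force: 0.0
```

arm_command:
  plan:
    - {"tx": -0.75,"ty": 0.6,"tz": 0,"spin": 0,"jaw": 1}
    - {"tx": -0.75,"ty": 0.6,"tz": 0,"spin": 0,"jaw": 1}
    - {"tx": -0.75,"ty": 0.6,"tz": 0,"spin": 0,"jaw": 1}
    - {"tx": -0.75,"ty": 0.6,"tz": 0,"spin": 0,"jaw": 1}
    - {"tx": -0.75,"ty": 0.6,"tz": 0,"spin": 0,"jaw": 1}

```text
t: 5.77
tool_pos: [0.4404, 0.2151, 0.4044]
ee_rot: [0.883, -3.015, 0.0]
force: [0.6, -1.2, -0.1]
opening: 0.0853
gripper_force: 0.0
```

arm_command:
  plan:
    - {"tx": -0.75,"ty": 0.6,"tz": 0,"spin": 0,"jaw": 1}
    - {"tx": -0.75,"ty": 0.6,"tz": 0,"spin": 0,"jaw": 1}
    - {"tx": 0,"ty": 0,"tz": 0.8,"spin": 0,"jaw": 1}
    - {"tx": 0,"ty": 0,"tz": 0.8,"spin": 0,"jaw": 1}
    - {"tx": 0,"ty": 0,"tz": 0.8,"spin": 0,"jaw": 1}

```text
t: 6.18
tool_pos: [0.4651, 0.2866, 0.3069]
ee_rot: [0.884, -3.014, 0.0]
force: [0.9, 0.1, -0.0]
opening: 0.0856
gripper_force: 0.0
```

```bash
python3 -c "
from h import *
to(.465,.287,.404,-147.5)
save('wrist','w1.png',None,1.5)"
```

```text
t 6.1833 pos [0.4651 0.2866 0.3069] yaw -147.31 tilt [-0.0003 -0.0002] j [ 0.55  0.06 -0.04  1.47 -0.   -0.02] F [ 0.9  0.1 -0. ]
units [-2.000e-03  9.000e-03 -2.427e+00] spin 0.048
```

View pics/w1.png

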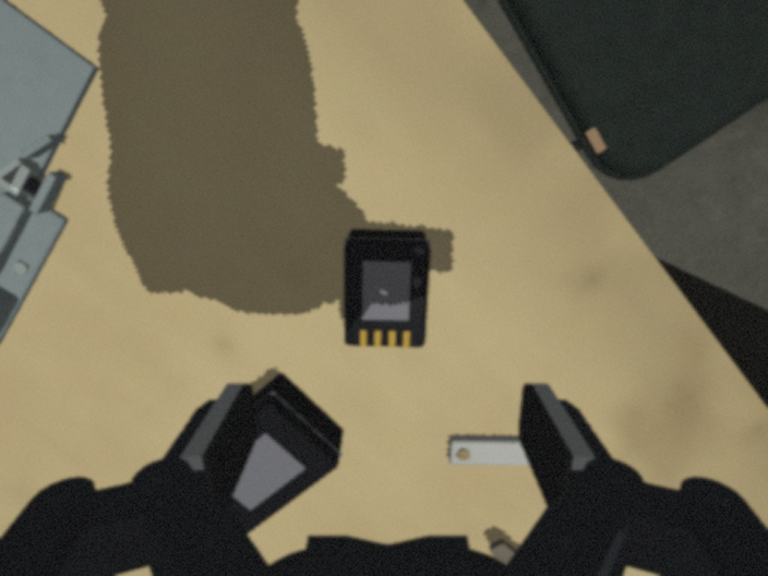

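Wrist view: the small pack is upright in the picture. Its top-face corners are about (347,241), (428,241), (425,346) and (346,346), with the contacts on the far side, and it lies midway between the fingers.

```bash
python3 -c "
from h import *
s,R=st()
q=np.array([w('wrist',(u+.5)/1.5-.5,(v+.5)/1.5-.5,.04,s) for u,v in [(347,241),(428,241),(425,346),(346,346)]])
print(q.round(4),q.mean(0),np.linalg.norm(np.diff(q,axis=0),axis=1))
a=q[2]+q[3]-q[0]-q[1];print(np.degrees(np.arctan2(a[1],a[0])))
to(q.mean(0)[0],q.mean(0)[1],.19,-147.5)
"
```

```text
t 6.2333 pos [0.4639 0.2856 0.2997] yaw -147.34 tilt [-0.0083 -0.0051] j [ 0.55  0.07 -0.05  1.47 -0.   -0.02] F [ 0.3 -0.1 -5.8]
[[0.4459 0.2496 0.04  ]
 [0.424  0.2839 0.04  ]
 [0.4728 0.3152 0.04  ]
 [0.4959 0.2791 0.04  ]] [0.45965524 0.2819241  0.04      ] [0.04074531 0.05801658 0.04286812]
31.58568260969313
t 6.2333 pos [0.4639 0.2856 0.2997] yaw -147.34 tilt [-0.0083 -0.0051] j [ 0.55  0.07 -0.05  1.47 -0.   -0.02] F [ 0.3 -0.1 -5.8]
units [ 0.113 -0.02   2.744] spin 0.04
```

arm_command:
  plan:
    - {"tx": 0.05,"ty": 0,"tz": 0.9,"spin": 0,"jaw": 1}
    - {"tx": 0,"ty": 0,"tz": 0.9,"spin": 0,"jaw": 1}
    - {"tx": 0,"ty": 0,"tz": 0.7,"spin": 0,"jaw": 1}
    - {"tx": 0,"ty": 0,"tz": 0.4,"spin": 0,"jaw": 1}
    - {"tx": 0,"ty": 0,"tz": 0,"spin": 0,"jaw": 1}

```text
t: 6.65
tool_pos: [0.4622, 0.2838, 0.1894]
ee_rot: [0.88, -3.01, 0.002]
force: [0.4, -0.5, 0.0]
opening: 0.0858
gripper_force: 0.0
```

```bash
python3 -c "
from h import *
to(.4635,.285,.19,-147.5)
"
```

```text
t 6.65 pos [0.4622 0.2838 0.1894] yaw -147.39 tilt [-0.0052 -0.0031] j [ 0.55  0.1  -0.23  1.25  0.   -0.02] F [ 0.4 -0.5  0. ]
units [-0.042  0.007 -0.015] spin 0.027
```

Good; close the jaws.

arm_command:
  plan:
    - {"tx": 0,"ty": 0,"tz": 0,"spin": 0,"jaw": 0.4}
    - {"tx": 0,"ty": 0,"tz": 0,"spin": 0,"jaw": 0.4}
    - {"tx": 0,"ty": 0,"tz": 0,"spin": 0,"jaw": 0.4}
    - {"tx": 0,"ty": 0,"tz": 0,"spin": 0,"jaw": 0.4}
    - {"tx": 0,"ty": 0,"tz": 0,"spin": 0,"jaw": 0.4}

```text
t: 7.07
tool_pos: [0.464, 0.285, 0.1951]
ee_rot: [-0.881, 3.012, 0.001]
force: [-1.3, -1.7, 6.7]
opening: 0.0448
gripper_force: 62.2
```

arm_command:
  plan:
    - {"tx": 0,"ty": 0,"tz": 0,"spin": 0,"jaw": 0.4}
    - {"tx": 0,"ty": 0,"tz": 0,"spin": 0,"jaw": 0.4}
    - {"tx": 0,"ty": 0,"tz": 0,"spin": 0,"jaw": 0.4}

```text
t: 7.32
tool_pos: [0.464, 0.285, 0.1951]
ee_rot: [-0.881, 3.012, 0.001]
force: [-1.0, -1.3, 6.5]
opening: 0.0449
gripper_force: 62.2
```

```bash
python3 -c "
from h import *
s,R=st();print(s['opening'],s['gripper_force'])
save('wrist','w2.png',(100,100,400,384),2)"
```

```text
t 7.3167 pos [0.464  0.285  0.1951] yaw -147.39 tilt [0.0032 0.0019] j [ 0.55  0.09 -0.22  1.25 -0.   -0.02] F [-1.  -1.3  6.5]
0.04488877100530595 62.23185896873474
```

View pics/w2.png

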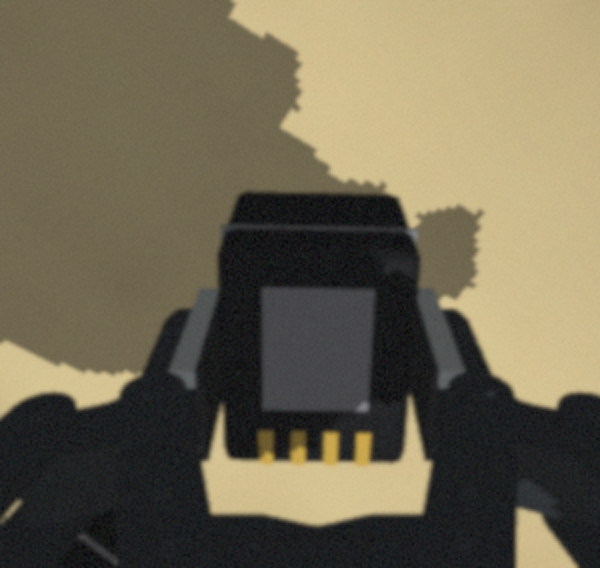

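The pack is gripped squarely: contacts at (266–363,447) in the crop, rear edge at y≈230, pads on both sides. Next I'll work out its offset and lift.

```bash
python3 -c "
from h import *
s,R=st()
q=np.array([w('wrist',100+(u+.5)/2-.5,100+(v+.5)/2-.5,.04,s) for u,v in [(221,230),(418,231),(403,461),(227,461)]])
print(np.linalg.norm(np.diff(q,axis=0),axis=1)); print(((q-s['tool_pos'])@R).round(4)) 
"
```

```text
t 7.3667 pos [0.464  0.285  0.1951] yaw -147.39 tilt [0.0032 0.0019] j [ 0.55  0.09 -0.22  1.25 -0.   -0.02] F [-0.9 -1.1  7.4]
[0.04280285 0.06261418 0.04411874]
[[ 0.0323 -0.0211  0.155 ]
 [ 0.032   0.0217  0.155 ]
 [-0.0306  0.0213  0.1552]
 [-0.0306 -0.0229  0.1552]]
```

arm_command:
  plan:
    - {"tx": 0,"ty": 0,"tz": -0.4,"spin": 0,"jaw": 0.4}
    - {"tx": 0,"ty": 0,"tz": -0.7,"spin": 0,"jaw": 0.4}
    - {"tx": 0,"ty": 0,"tz": -0.7,"spin": 1,"jaw": 0.4}
    - {"tx": 0,"ty": 0,"tz": 0,"spin": 1,"jaw": 0.4}
    - {"tx": 0,"ty": 0,"tz": 0,"spin": 1,"jaw": 0.4}

```text
t: 7.78
tool_pos: [0.4638, 0.285, 0.2678]
ee_rot: [-0.556, 3.087, 0.003]
force: [0.4, -0.5, -2.7]
opening: 0.0446
gripper_force: 61.5
```

arm_command:
  plan:
    - {"tx": 0,"ty": 0,"tz": 0,"spin": 1,"jaw": 0.4}
    - {"tx": 0,"ty": 0,"tz": 0,"spin": 1,"jaw": 0.4}
    - {"tx": 0,"ty": 0,"tz": 0,"spin": 1,"jaw": 0.4}
    - {"tx": 0,"ty": 0,"tz": 0,"spin": 1,"jaw": 0.4}
    - {"tx": 0,"ty": 0,"tz": 0,"spin": 1,"jaw": 0.4}

```text
t: 8.2
tool_pos: [0.4633, 0.2847, 0.2656]
ee_rot: [-0.011, 3.141, 0.001]
force: [0.3, 1.1, -3.1]
opening: 0.0446
gripper_force: 61.4
```

arm_command:
  plan:
    - {"tx": 0,"ty": 0,"tz": 0,"spin": 1,"jaw": 0.4}
    - {"tx": 0,"ty": 0,"tz": 0,"spin": 0.4,"jaw": 0.4}
    - {"tx": 0,"ty": 0,"tz": 0,"spin": 0,"jaw": 0.4}

```text
t: 8.45
tool_pos: [0.4634, 0.2846, 0.2655]
ee_rot: [0.139, 3.138, 0.001]
force: [-0.2, 0.7, -2.0]
opening: 0.0447
gripper_force: 61.4
```

```bash
python3 -c "
from h import *
to(.4614,.0614,.26,174.8)
"
```

```text
t 8.45 pos [0.4634 0.2846 0.2655] yaw 174.94 tilt [0.0007 0.0005] j [ 0.55  0.06 -0.12  1.39 -0.    0.64] F [-0.2  0.7 -2. ]
units [-0.443 -5.564  0.134] spin 0.035
```

arm_command:
  plan:
    - {"tx": -0.11,"ty": -0.7,"tz": 0,"spin": 0,"jaw": 0.4}
    - {"tx": -0.11,"ty": -0.95,"tz": 0,"spin": 0,"jaw": 0.4}
    - {"tx": -0.11,"ty": -0.95,"tz": 0,"spin": 0,"jaw": 0.4}
    - {"tx": -0.11,"ty": -0.95,"tz": 0,"spin": 0,"jaw": 0.4}
    - {"tx": 0,"ty": -0.95,"tz": 0,"spin": 0,"jaw": 0.4}

```text
t: 8.87
tool_pos: [0.4652, 0.1022, 0.2653]
ee_rot: [0.134, 3.137, 0.0]
force: [1.0, -0.7, -1.5]
opening: 0.0448
gripper_force: 61.7
```

arm_command:
  plan:
    - {"tx": 0,"ty": -0.7,"tz": 0,"spin": 0,"jaw": 0.4}
    - {"tx": 0,"ty": -0.36,"tz": 0,"spin": 0,"jaw": 0.4}
    - {"tx": 0,"ty": 0,"tz": 0,"spin": 0,"jaw": 0.4}
    - {"tx": 0,"ty": 0,"tz": 0,"spin": 0,"jaw": 0.4}

```text
t: 9.2
tool_pos: [0.4616, 0.061, 0.2653]
ee_rot: [0.138, 3.138, 0.001]
force: [-0.4, 0.1, -1.9]
opening: 0.0446
gripper_force: 61.8
```

```bash
python3 -c "
from h import *
to(.4614,.0614,.26,174.8)
save('wrist','w3.png',None,1.5)
st()"
```

```text
t 9.2 pos [0.4616 0.061  0.2653] yaw 174.96 tilt [0.0011 0.0004] j [ 0.13 -0.12 -0.3   1.39  0.    0.22] F [-0.4  0.1 -1.9]
units [0.005 0.01  0.133] spin 0.04
t 9.25 pos [0.4616 0.0616 0.2652] yaw 175.02 tilt [0.0008 0.0004] j [ 0.13 -0.12 -0.3   1.39  0.    0.22] F [-1.4  0.3 -2.5]
```

View pics/w3.png

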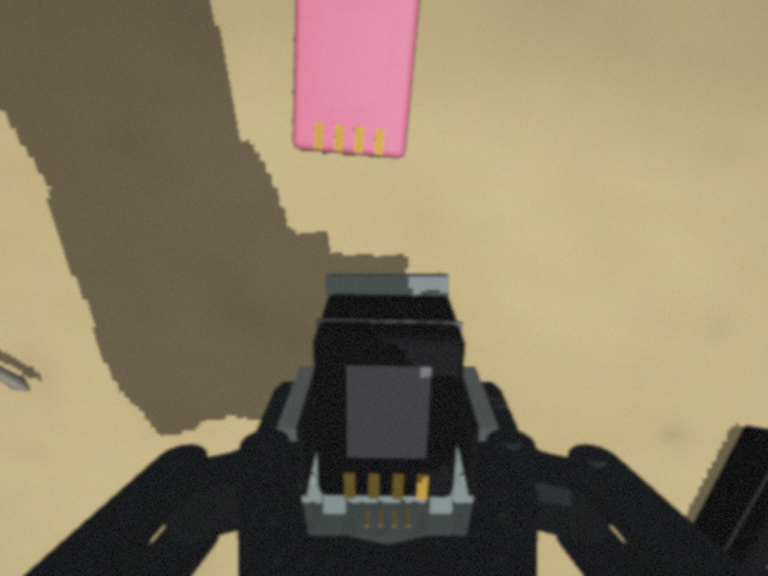

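The apron end edge runs (327,274)–(448,274). The flared rails show symmetrically at (318,450) and (460,450), and the dock contacts are at (367–408,518) below the held pack.

```bash
python3 -c "
from h import *
s=get_state()
f=lambda l,z:np.array([w('wrist',(u+.5)/1.5-.5,(v+.5)/1.5-.5,z,s) for u,v in l])
R=Ro.from_rotvec(s['ee_rot']).as_matrix()
for n,l,z in [('apron',[(327,275),(448,275)],.006),('apron0',[(327,275),(448,275)],.0),('rail tips',[(318,452),(460,448)],.0165),('contacts',[(367,519),(409,519)],.026),('outer',[(303,505),(473,500)],.0165)]:
  q=f(l,z);print(n,q.round(4).tolist(),q.mean(0).round(4),np.linalg.norm(q[0]-q[1]),'tool',((q.mean(0)-s['tool_pos'])@R).round(4))
"
```

```text
apron [[0.4451, 0.0315, 0.006], [0.4505, 0.0934, 0.006]] [0.4478 0.0624 0.006 ] 0.06215388330323561 tool [ 0.0141 -0.0006  0.2592]
apron0 [[0.4469, 0.0305, 0.0], [0.4524, 0.094, 0.0]] [0.4496 0.0623 0.    ] 0.0637857087858803 tool [ 0.0122 -0.0006  0.2652]
rail tips [[0.5451, 0.0146, 0.0165], [0.5494, 0.0944, 0.0165]] [0.5472 0.0545 0.0165] 0.07993599408981485 tool [-8.570e-02  2.000e-04  2.487e-01]
contacts [[0.5859, 0.0386, 0.026], [0.588, 0.0625, 0.026]] [0.587  0.0505 0.026 ] 0.024002223840000628 tool [-0.1257 -0.0003  0.2393]
outer [[0.5817, 0.0007, 0.0165], [0.5867, 0.1007, 0.0165]] [0.5842 0.0507 0.0165] 0.10015993913076864 tool [-0.1228 -0.0004  0.2488]
```

On axis within 0.6 mm. Lowering to about 1.5 mm above the floor.

arm_command:
  plan:
    - {"tx": 0,"ty": -0.01,"tz": 0.6,"spin": 0,"jaw": 0.4}
    - {"tx": 0,"ty": 0,"tz": 0.6,"spin": 0,"jaw": 0.4}
    - {"tx": 0,"ty": 0,"tz": 0.36,"spin": 0,"jaw": 0.4}
    - {"tx": 0,"ty": 0,"tz": 0,"spin": 0,"jaw": 0.4}
    - {"tx": 0,"ty": 0,"tz": 0,"spin": 0,"jaw": 0.4}

```text
t: 9.67
tool_pos: [0.4614, 0.0622, 0.2019]
ee_rot: [-0.133, -3.138, -0.0]
force: [0.1, 0.6, -2.2]
opening: 0.0444
gripper_force: 65.1
```

```bash
python3 -c "
from h import *
s,R=st();print(s['wrist_torque'].round(2))
"
```

```text
t 9.6667 pos [0.4614 0.0622 0.2019] yaw 175.14 tilt [-0.0008  0.0001] j [ 0.13 -0.1  -0.4   1.27  0.    0.22] F [ 0.1  0.6 -2.2]
[ 0.05 -0.02  0.03]
```

arm_command:
  plan:
    - {"tx": -0.2,"ty": -0.025,"tz": 0.01,"spin": 0,"jaw": 0.4}
    - {"tx": -0.25,"ty": 0,"tz": 0,"spin": 0,"jaw": 0.4}
    - {"tx": -0.25,"ty": 0,"tz": 0,"spin": 0,"jaw": 0.4}
    - {"tx": -0.2,"ty": 0,"tz": 0,"spin": 0,"jaw": 0.4}
    - {"tx": 0,"ty": 0,"tz": 0,"spin": 0,"jaw": 0.4}

```text
t: 10.08
tool_pos: [0.4991, 0.0567, 0.2018]
ee_rot: [0.138, 3.138, -0.001]
force: [2.6, -2.8, -2.3]
opening: 0.0444
gripper_force: 64.9
```

```bash
python3 -c "
from h import *
s,R=st();p=s['tool_pos'];print('axis err mm',1000*(p[1]-(.0624-.0855*(p[0]-.4478))))
"
```

```text
t 10.0833 pos [0.4991 0.0567 0.2018] yaw 174.98 tilt [ 0.0009 -0.0006] j [ 0.11 -0.01 -0.32  1.26 -0.    0.2 ] F [ 2.6 -2.8 -2.3]
axis err mm -1.317732415884669
```

arm_command:
  plan:
    - {"tx": -0.25,"ty": 0,"tz": 0,"spin": 0,"jaw": 0.4}
    - {"tx": -0.35,"ty": 0,"tz": 0,"spin": 0,"jaw": 0.4}
    - {"tx": -0.35,"ty": 0,"tz": 0,"spin": 0,"jaw": 0.4}
    - {"tx": -0.25,"ty": 0,"tz": 0,"spin": 0,"jaw": 0.4}
    - {"tx": 0,"ty": 0,"tz": 0,"spin": 0,"jaw": 0.4}

```text
t: 10.5
tool_pos: [0.5468, 0.0525, 0.2017]
ee_rot: [0.137, 3.137, -0.001]
force: [2.6, -3.4, -1.7]
opening: 0.0446
gripper_force: 64.9
```

arm_command:
  plan:
    - {"tx": -0.15,"ty": 0,"tz": 0,"spin": 0,"jaw": 0.4}
    - {"tx": -0.1,"ty": 0,"tz": 0,"spin": 0,"jaw": 0.4}
    - {"tx": 0,"ty": 0,"tz": 0,"spin": 0,"jaw": 0.4}

```text
t: 10.75
tool_pos: [0.5554, 0.0518, 0.2019]
ee_rot: [0.137, 3.138, -0.001]
force: [1.0, -3.5, -3.3]
opening: 0.0445
gripper_force: 64.9
```

```bash
python3 -c "
from h import *
s,R=st();p=s['tool_pos'];print('axis err mm',1000*(p[1]-(.0624-.0855*(p[0]-.4478))),'dock x',1000*(np.hypot(p[0]-.4478,p[1]-.0624))-115, s['wrist_torque'].round(2))
"
```

```text
t 10.75 pos [0.5554 0.0518 0.2019] yaw 175.0 tilt [ 0.0004 -0.0004] j [ 0.09  0.12 -0.18  1.27 -0.    0.18] F [ 1.  -3.5 -3.3]
axis err mm -1.374380347115678 dock x -6.839841004283485 [-0.93 -0.18  0.06]
```

arm_command:
  plan:
    - {"tx": -0.1,"ty": 0,"tz": 0.02,"spin": 0,"jaw": 0.4}
    - {"tx": -0.05,"ty": 0,"tz": 0,"spin": 0,"jaw": 0.4}
    - {"tx": 0,"ty": 0,"tz": 0,"spin": 0,"jaw": 0.4}

```text
t: 11.0
tool_pos: [0.5604, 0.0516, 0.201]
ee_rot: [-0.136, -3.136, -0.001]
force: [-6.7, -1.6, 1.7]
opening: 0.0447
gripper_force: 65.2
```

```bash
python3 -c "
from h import *
s,R=st();p=s['tool_pos'];print('axis err mm',1000*(p[1]-(.0624-.0855*(p[0]-.4478))),'dock x',1000*(np.hypot(p[0]-.4478,p[1]-.0624))-115, s['wrist_torque'].round(2))
"
```

```text
t 11.0 pos [0.5604 0.0516 0.201 ] yaw 175.03 tilt [-0.0022  0.0008] j [ 0.09  0.14 -0.16  1.27  0.    0.18] F [-6.7 -1.6  1.7]
axis err mm -1.1337182051284547 dock x -1.8491440703351287 [-0.25  1.35  0.05]
```

It has met the end stop: -6.7 N in x, and the sideways catch force dropped. I'll press a little more, then release.

arm_command:
  plan:
    - {"tx": -0.06,"ty": 0,"tz": 0,"spin": 0,"jaw": 0.4}
    - {"tx": -0.03,"ty": 0,"tz": 0,"spin": 0,"jaw": 0.4}
    - {"tx": 0,"ty": 0,"tz": 0,"spin": 0,"jaw": 0.4}

```text
t: 11.25
tool_pos: [0.5617, 0.0515, 0.2006]
ee_rot: [-0.134, -3.13, -0.001]
force: [-23.3, -1.0, 9.8]
opening: 0.0446
gripper_force: 66.2
```

```bash
python3 -c "
from h import *
s,R=st();p=s['tool_pos'];print('dock x',1000*(np.hypot(p[0]-.4478,p[1]-.0624))-115)
"
```

```text
t 11.25 pos [0.5617 0.0515 0.2006] yaw 175.08 tilt [-0.0091  0.0012] j [ 0.09  0.14 -0.16  1.28  0.    0.18] F [-23.3  -1.    9.8]
dock x -0.5434449022032481
```

arm_command:
  plan:
    - {"tx": 0.03,"ty": 0,"tz": 0,"spin": 0,"jaw": 1}
    - {"tx": 0,"ty": 0,"tz": 0,"spin": 0,"jaw": 1}
    - {"tx": 0,"ty": 0,"tz": 0,"spin": 0,"jaw": 1}
    - {"tx": 0,"ty": 0,"tz": -0.5,"spin": 0,"jaw": 1}
    - {"tx": 0,"ty": 0,"tz": -0.7,"spin": 0,"jaw": 1}

```text
t: 11.67
tool_pos: [0.563, 0.0513, 0.2475]
ee_rot: [-0.136, -3.135, 0.0]
force: [-0.1, -0.7, 0.1]
opening: 0.0854
gripper_force: 0.0
```

arm_command:
  plan:
    - {"tx": 0.3,"ty": 0,"tz": -0.8,"spin": 0,"jaw": 1}
    - {"tx": 0.3,"ty": 0,"tz": -0.8,"spin": 0,"jaw": 0.5}
    - {"tx": 0,"ty": 0,"tz": 0,"spin": 0,"jaw": 0}
    - {"tx": 0,"ty": 0,"tz": 0,"spin": 0,"jaw": 0}
    - {"tx": 0,"ty": 0,"tz": 0,"spin": 0,"jaw": 0}

```text
t: 12.08
tool_pos: [0.5397, 0.0534, 0.313]
ee_rot: [0.136, 3.138, 0.001]
force: [0.2, -1.6, 0.6]
opening: 0.0386
gripper_force: 0.0
```

```bash
python3 -c "
from h import *
s,R=st();print(s['opening'])
save('wrist','w4.png',None,1.5)"
```

```text
t 12.0833 pos [0.5397 0.0534 0.313 ] yaw 175.02 tilt [0.0011 0.0003] j [ 0.1   0.05 -0.04  1.48  0.    0.19] F [ 0.2 -1.6  0.6]
0.038581442732729405
```

View pics/w4.png

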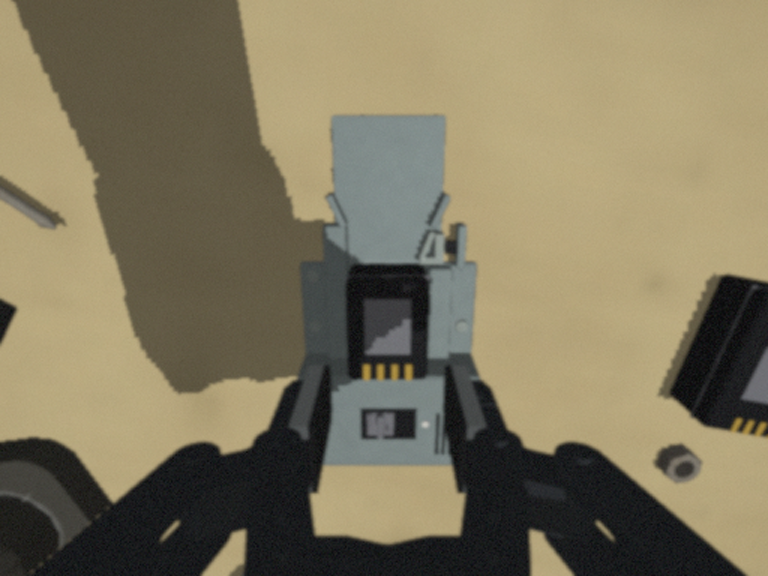

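The pack sits between the rails against the end stop at (388,320), with the catch wedge sprung out behind it at (432,248). The switch plate is at (380,425), off, and the white dot is at (424,424), to the right (+y).

```bash
python3 -c "
from h import *
s=get_state()
f=lambda u,v,z:w('wrist',(u+.5)/1.5-.5,(v+.5)/1.5-.5,z,s)
for n,a in (('ridge',(380,425,.045)),('dot',(424.5,424.5,.04)),('slotL',(361,425,.04)),('slotR',(416,425,.04)),('packrearL',(348,278,.046)),('packrearR',(428,278,.046)),('apron',(388,115,.006))): print(n,f(*a).round(4))
im=cv2.imread('pics/raw_w4.png')[260:310,225:300]
cv2.imwrite('pics/c4.png',cv2.resize(np.clip(im*1.5,0,255).astype(np.uint8),None,fx=8,fy=8,interpolation=cv2.INTER_CUBIC))
yaw=np.radians(-4.95);u=np.array([np.cos(yaw),np.sin(yaw)]);v=np.array([-u[1],u[0]])
dot=f(424.5,424.5,.04)[:2];g=dot-27.5e-3*v;print('ridge from dot',g)
to(g[0],g[1],.235,175)
"
```

```text
ridge [0.6209 0.0412 0.045 ]
dot [0.6264 0.0679 0.04  ]
slotL [0.6234 0.0293 0.04  ]
slotR [0.6263 0.0627 0.04  ]
packrearL [0.5274 0.0328 0.046 ]
packrearR [0.5311 0.0751 0.046 ]
apron [0.4475 0.0612 0.006 ]
ridge from dot [0.62400469 0.04050428]
t 12.1333 pos [0.5396 0.0534 0.3122] yaw 175.02 tilt [-0.0006  0.0001] j [ 0.1   0.05 -0.04  1.48  0.    0.19] F [-0.2  0.2 -0.6]
units [-2.131 -0.137  1.929] spin 0.004
```

View pics/c4.png

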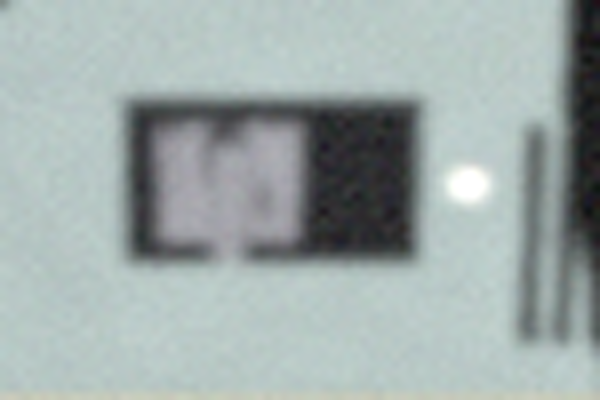

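The crop shows the ridge at x≈229 (wrist picture 380,425) at the off end, which agrees with the position taken from the dot. Moving over it with the jaws nearly shut.

arm_command:
  plan:
    - {"tx": -0.7,"ty": -0.07,"tz": 0,"spin": 0,"jaw": 0.22}
    - {"tx": -0.8,"ty": -0.06,"tz": 0,"spin": 0,"jaw": 0.22}
    - {"tx": -0.6,"ty": 0,"tz": 0,"spin": 0,"jaw": 0.22}
    - {"tx": 0,"ty": 0,"tz": 0.7,"spin": 0,"jaw": 0.22}
    - {"tx": 0,"ty": 0,"tz": 0.7,"spin": 0,"jaw": 0.22}

```text
t: 12.55
tool_pos: [0.6244, 0.0406, 0.2556]
ee_rot: [0.137, 3.138, 0.0]
force: [-0.8, -0.6, -1.0]
opening: 0.0188
gripper_force: 0.0
```

arm_command:
  plan:
    - {"tx": 0,"ty": 0,"tz": 0.2,"spin": 0,"jaw": 0.22}
    - {"tx": 0,"ty": 0,"tz": 0,"spin": 0,"jaw": 0.22}
    - {"tx": 0,"ty": 0,"tz": 0,"spin": 0,"jaw": 0.22}

```text
t: 12.8
tool_pos: [0.6225, 0.0408, 0.2488]
ee_rot: [-0.137, -3.137, 0.0]
force: [0.0, -1.2, 0.6]
opening: 0.0188
gripper_force: 0.0
```

```bash
python3 -c "
from h import *
to(.624,.0405,.22,175);print(get_state()['opening'])
save('wrist','w5.png',(120,150,400,384),2)"
```

```text
t 12.8 pos [0.6225 0.0408 0.2488] yaw 175.01 tilt [-0.0014 -0.0001] j [0.07 0.26 0.07 1.38 0.   0.15] F [ 0.  -1.2  0.6]
units [-0.038 -0.005  0.721] spin 0.003
0.018773340672938246
```

View pics/w5.png

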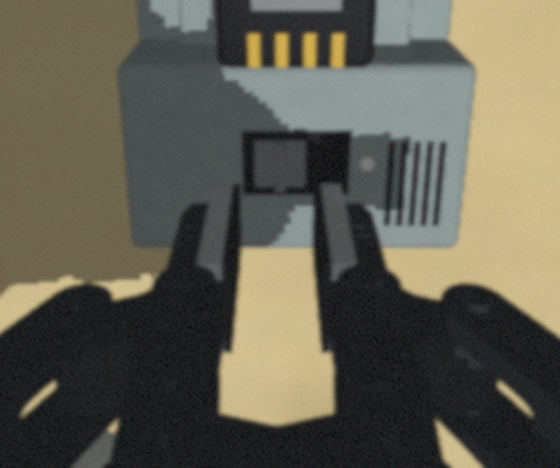

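The jaw tips at (238,185) and (320,185) straddle the ridge at (280,165). Now I descend, watching the force.

arm_command:
  plan:
    - {"tx": 0,"ty": 0,"tz": 0.3,"spin": 0,"jaw": 0.22}
    - {"tx": 0,"ty": 0,"tz": 0.25,"spin": 0,"jaw": 0.22}
    - {"tx": 0,"ty": 0,"tz": 0,"spin": 0,"jaw": 0.22}

```text
t: 13.1
tool_pos: [0.6222, 0.0408, 0.2251]
ee_rot: [-0.136, -3.137, 0.0]
force: [-0.8, -0.5, -0.6]
opening: 0.0188
gripper_force: 0.0
```

arm_command:
  plan:
    - {"tx": 0,"ty": 0,"tz": 0.1,"spin": 0,"jaw": 0.22}
    - {"tx": 0,"ty": 0,"tz": 0.1,"spin": 0,"jaw": 0.22}
    - {"tx": 0,"ty": 0,"tz": 0,"spin": 0,"jaw": 0.22}

```text
t: 13.35
tool_pos: [0.6226, 0.0408, 0.2183]
ee_rot: [-0.137, -3.138, 0.0]
force: [0.4, -0.5, -0.6]
opening: 0.0186
gripper_force: 0.0
```

arm_command:
  plan:
    - {"tx": 0,"ty": 0,"tz": 0.09,"spin": 0,"jaw": 0.22}
    - {"tx": 0,"ty": 0,"tz": 0,"spin": 0,"jaw": 0.22}
    - {"tx": 0,"ty": 0,"tz": 0,"spin": 0,"jaw": 0.22}

```text
t: 13.6
tool_pos: [0.6227, 0.0408, 0.2154]
ee_rot: [-0.137, -3.138, -0.0]
force: [0.3, -1.0, -0.2]
opening: 0.0184
gripper_force: 0.0
```

arm_command:
  plan:
    - {"tx": 0,"ty": 0,"tz": 0,"spin": 0,"jaw": 0}
    - {"tx": 0,"ty": 0,"tz": 0,"spin": 0,"jaw": 0}
    - {"tx": 0,"ty": 0,"tz": 0,"spin": 0,"jaw": 0}
    - {"tx": 0,"ty": 0,"tz": 0,"spin": 0,"jaw": 0}
    - {"tx": 0,"ty": 0,"tz": 0,"spin": 0,"jaw": 0}

```text
t: 14.02
tool_pos: [0.6228, 0.0413, 0.2157]
ee_rot: [0.136, 3.138, 0.002]
force: [0.0, 5.6, 1.0]
opening: 0.0011
gripper_force: 46.8
```

arm_command:
  plan:
    - {"tx": 0,"ty": 0.1,"tz": 0,"spin": 0,"jaw": 0}
    - {"tx": 0,"ty": 0.1,"tz": 0,"spin": 0,"jaw": 0}
    - {"tx": 0,"ty": 0.1,"tz": 0,"spin": 0,"jaw": 0}
    - {"tx": 0,"ty": 0,"tz": 0,"spin": 0,"jaw": 0}

```text
t: 14.35
tool_pos: [0.6238, 0.0527, 0.2157]
ee_rot: [0.137, 3.138, -0.004]
force: [-1.4, -4.7, 3.7]
opening: 0.0008
gripper_force: 47.4
```

```bash
python3 -c "
from h import *
s,R=st();print(s['opening'],s['gripper_force'])
save('top','t2.png',(210,120,330,210),6)"
```

```text
t 14.35 pos [0.6238 0.0527 0.2157] yaw 174.99 tilt [ 0.0002 -0.0027] j [ 0.08  0.28  0.03  1.32 -0.    0.17] F [-1.4 -4.7  3.7]
0.000837889770313887 47.40667462348938
```

arm_command:
  plan:
    - {"tx": 0,"ty": 0.05,"tz": 0,"spin": 0,"jaw": 0}
    - {"tx": 0,"ty": 0,"tz": 0,"spin": 0,"jaw": 0}
    - {"tx": 0,"ty": 0,"tz": 0,"spin": 0,"jaw": 0}

```text
t: 14.65
tool_pos: [0.6239, 0.0535, 0.2157]
ee_rot: [0.139, 3.138, -0.007]
force: [-2.5, -12.2, 3.4]
opening: 0.0012
gripper_force: 47.7
```

arm_command:
  plan:
    - {"tx": 0,"ty": 0,"tz": 0,"spin": 0,"jaw": 0.2}
    - {"tx": 0,"ty": 0,"tz": 0,"spin": 0,"jaw": 0.2}
    - {"tx": 0,"ty": 0,"tz": 0,"spin": 0,"jaw": 0.2}
    - {"tx": 0,"ty": 0,"tz": -0.4,"spin": 0,"jaw": 0.2}
    - {"tx": 0,"ty": 0,"tz": -0.8,"spin": 0,"jaw": 0.2}

```text
t: 15.07
tool_pos: [0.6229, 0.0551, 0.2596]
ee_rot: [-0.136, -3.131, 0.001]
force: [-0.7, -0.1, -0.4]
opening: 0.017
gripper_force: 0.0
```

arm_command:
  plan:
    - {"tx": 0.8,"ty": 0,"tz": -0.6,"spin": 0,"jaw": 1}
    - {"tx": 0.8,"ty": 0,"tz": -0.5,"spin": 0,"jaw": 1}
    - {"tx": 0.5,"ty": 0,"tz": 0,"spin": 0,"jaw": 1}
    - {"tx": 0,"ty": 0,"tz": 0,"spin": 0,"jaw": 1}
    - {"tx": 0,"ty": 0,"tz": 0,"spin": 0,"jaw": 1}

```text
t: 15.48
tool_pos: [0.5398, 0.0625, 0.3081]
ee_rot: [0.135, 3.137, 0.001]
force: [0.9, -0.2, -0.4]
opening: 0.0765
gripper_force: 0.0
```

```bash
python3 -c "
from h import *
s,R=st()
save('wrist','w6.png',(180,60,340,330),2.2)
im=cv2.imread('pics/raw_w6.png')[60:330,180:340];cv2.imwrite('pics/w6.png',cv2.resize(np.clip(im*1.4,0,255).astype(np.uint8),None,fx=2.2,fy=2.2,interpolation=cv2.INTER_CUBIC))"
```

```text
t 15.4833 pos [0.5398 0.0625 0.3081] yaw 175.06 tilt [0.0015 0.0004] j [ 0.12  0.06 -0.04  1.47  0.    0.2 ] F [ 0.9 -0.2 -0.4]
```

View pics/w6.png

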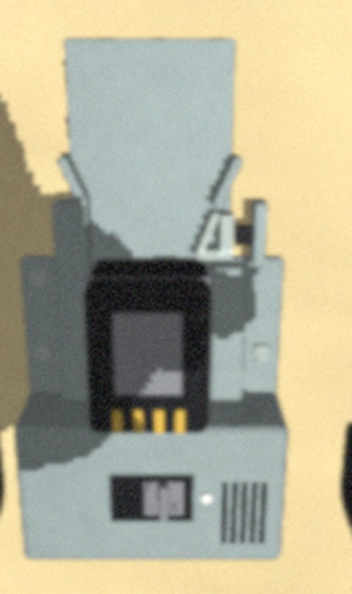

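The switch plate is now at the dot end of its slot (163,498), the pack is home at (150,345) with the catch wedge out behind it at (218,238), and the arm touches nothing.

```bash
python3 -c "
from rig import *
print(job_done())"
```

```text
the job is handed in; nothing more can be done
None
```

The small pack is in the dock contact end first, against the end stop with the catch out behind it, and the switch is slid to on; the larger pack and the other things weren't touched, and I handed the job in at about 15.5 s of the 51 s allowed (no verdict came back).

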